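# Fill the dice cup at the dispenser

## Task

Get the dice cup ready for the game: pick up the steel cup, hold it beneath the lip of the dice dispenser's chute and push the dispenser's orange paddle back with it, and keep it there until all three blue dice have slid into the cup, none of them landing on the desk. Then stand the cup upright in the middle of the cork coaster, let go of it, and after that put the red die that lies on the desk into it too. Leave the other things on the desk where they are.

Things in the scene. Friction and masses are not known exactly. Their poses are not given: they have to be found in the camera images.
- cup: Open stainless steel cup, 90 mm high, outer radius 30 mm at the foot, 43 mm 14 mm up, 46 mm at the rim, wall 3 mm, floor 6 mm, 160 g. Origin: centre of its underside, z up. A square loop handle sticks out along its own -x: an upright 12 x 12 mm grip bar, 78 mm from the cup's axis, 18 to 68 mm above the underside, 26 mm clear of the cup wall, joined by bars 12 mm wide.
- cup_rim (a point): Centre of the cup's mouth, 90 mm above its underside on its axis.
- cup_grip (a point): Middle of the handle's upright grip bar (45 mm above the underside); pinch it across the cup's own y, where it is 12 mm wide.
- dispenser: Fixed dice dispenser: black base (120 mm wide, from 35 mm before to 95 mm behind the origin), aluminium mast, white chute with clear sides, 36 mm wide, 160 mm long, falling at 35 degrees towards its own -x. Pushing the paddle lifts the orange gate at the lip, which holds back the dice; the black gate frame is 50 mm wide, 230 mm high. Origin: on the desk; x points away from the chute's open end.
- lip (a point): Middle of the chute's lower end, upper side of its floor, 165 mm above the desk; the dice slide over this edge in the dispenser's -x direction.
- paddle_face (a point): Centre of the front face of the orange paddle: an upright plate 56 mm wide and 50 mm high, centre 110 mm above the desk, facing the dispenser's -x. Not pushed, its face is 10 mm behind the lip (dispenser +x).
- paddle (a joint): How far the paddle is pushed in, along the dispenser's +x: 0 is rest, 0.016 m is the stop. It is sprung (3 N at rest, 7 N at the stop, about). The gate rises 2.2 times as far; dice pass from about 0.011 m on.
- blue0_mid (a point): Centre of a blue die, 22 mm cube, 14 g. At the start it lies in the chute behind the gate.
- blue1_mid (a point): Centre of a blue die, 22 mm cube, 14 g. At the start it lies in the chute behind the gate.
- blue2_mid (a point): Centre of a blue die, 22 mm cube, 14 g. At the start it lies in the chute behind the gate.
- red: Red die, 22 mm cube, 14 g, lying on the desk. Origin: centre of its underside; x and y along its sides.
- red_mid (a point): Centre of the red die.
- coaster: Round cork coaster fixed to the desk, 120 mm across, 5 mm thick. Origin: centre of its underside, on the desk.
- controller: Matte grey game controller, about 110 x 160 x 42 mm. To be left alone. Origin: centre of its underside.
- wooden_box: Small closed wooden box, 94 x 124 x 60 mm. To be left alone. Origin: centre of its underside.
- phone_stand: White plastic phone stand, 80 x 75 mm, 105 mm tall. To be left alone. Origin: centre of its underside.
- paperweight: Round green glass paperweight, 72 mm wide, 50 mm high. To be left alone. Origin: centre of its underside.
- mouse: Black computer mouse, 110 x 60 x 30 mm. To be left alone. Origin: centre of its underside.
Things that resemble listed ones, but are neither listed nor needed, are in the scene too. What is shaped like the cup but pink is not meant.

How it is judged:
By the outcome, as a careful person would: the job done as asked, in the order asked, and still so for the second after the job is handed in, with the robot touching nothing.
It also fails if it takes over 69 s, if anything falls off the work surface, if the arm or the gripper's body presses on something with over 40 N, if the wrist force passes 120 N, or if a joint passes its speed limit or range.

## Robot

A 7-joint arm with a two-finger parallel gripper is mounted at the origin on the work surface. World frame = base frame: x ahead of the robot, y to its left, z up, the work surface at z = 0. Lengths are in mm, angles in rad, forces in N, time in s.
With the tool pointing down it reaches from about 425 to 875 mm from the base axis. Payload 8.4 kg.
Tool frame: the origin (TCP) lies between the finger pads; the fingertips stand 14 mm ahead of it and the grasp point (between the pads) lies 5 mm behind it; z points along the fingers, y is the line along which they close (so a half turn about z gives the same grasp; the last joint's range is limited). The gripper opens to 87 mm and grips with 3 to 60 N. Pads are 19 mm wide; open, the fingers measure 117 mm over their backs; the gripper's body (75 mm by 190 mm) begins 51 mm behind the grasp point.
Start: joints at [-0.099, 0.333, 0.04, 1.465, -0.013, 1.343, -0.059], TCP at [649.972, -0.012, 236.546] pointing down, gripper open.
Joint ranges: [-2.58, 2.58], [-0.38, 2.09], [-1.3, 1.39], [0.25, 2.4], [-1.5, 4.64], [0.08, 2.09], [-2.65, 2.65]. Speed limits (rad/s): [2.22, 2.22, 2.79, 2.79, 3.14, 3.14, 3.14].

## Interface

Orientations are given as [roll, pitch, yaw] about the fixed x, y, z axes, in that order (R = Rz(yaw) Ry(pitch) Rx(roll)).
In Python, from cell import bot gives the robot as it stands.
- The arm moves only by the tool send_rows, never from a script. Its argument "targets" is a list of rows, each a list of 2 entries, a list of its own where there are three numbers: the shift along the tool's x, y, z in mm, then the turn, a rotation vector about the tool's x, y, z in degrees. In form: [[[tx, ty, tz], [ax, ay, az]], ...]. A call has 1 to 12 rows; each row shifts and turns the commanded pose from where the row before left it, along the tool's axes as they then stand; what a row does not reach is not made up. A row lasts 1/10 s, in which the tool goes at most 50 mm and 8.59 degrees, less where a joint would pass 70% of its speed; a pose out of reach is approached as far as the arm can. A call is refused whole if a number of a shift passes 50 or a number of a turn 8.59, either way. A call with a gripper value outside its range is refused whole. "gripper" is the finger opening in mm, from 0 to 87, set as the call begins (left out, the last holds). The fingers move at their own pace and stop on an object; "grip_force" is the grip in N (left out, the last holds). Time passes only in rows, so rows that do not move let the fingers close. It gives the time, the measured TCP pose, the force, the opening and the grip force at its end, in the units of the state.
- bot.state(): the state, without advancing time (a new reading comes with each control period).
- bot.capture(name): name is "scene" or "side" or "wrist"; returns the picture (400x640x3 uint8, red, green, blue); there is no depth.
- bot.camera_model(name): a dict with "camera_matrix" (3x3 intrinsics, pixels), "k1" (the pictures are not rectified: a ray, as slopes to the right and down, at radius r is drawn at 1 + k1 r^2 times it, then the intrinsics apply), "R" (3x3) and "t" (3): a world point X has camera coordinates R X + t; the wrist camera has in their place "tool_from_camera" (4x4, takes a point from camera to tool coordinates, whose origin is the TCP and whose axes are the flange's). Camera axes: x right, y down, z forward; pixel columns grow to the right and rows downward; lengths in mm; the calibration is good to about 2 mm. A picture is of the moment at which its call begins: read the wrist's pose just before it. camera_model takes no time and is no camera call.
- bot.close_job(): hands the job in; it is judged then, once.
Trained networks look in the newest picture that a camera, given by its name, has taken for a name from the list of things; names that differ only in an ending like _2 or _b are one class to them, and where a whole thing is asked for, a point or a joint stands for the part that bears it (a point fixed in the world has none). Each returns a list of dicts, best first, with "p" (0 to 1); they miss things now and then, are a little off and sometimes report something else, mostly with a low value. They report only what shows in the picture. A call takes as long as a camera call. They do not tell look-alikes from the thing itself.
- bot.regions_of(camera, name): "region" (400x640 bool, what is visible of it) and "rect" ([centre column, centre row, width, height] in pixels, round what is visible of it).
- bot.tip_of(camera, name): "centre" ([column, row] in pixels: a listed point, or the origin of a listed thing).
The state is a dict: "time_s": time; "joints": joint angles; "joint_velocities": joint speeds; "effort": joint torques, N m; "tcp_pos": TCP position; "tcp_rot": TCP orientation; "ft_force": force on the tool from outside, world axes, zero at the start; "torque": the same for the moment, N m; "gripper_width": finger opening in mm; "finger_force": force on a finger pad.
Only numpy, scipy, OpenCV 4.12 (cv2) and the standard library are available. Lean on these libraries where they do the work, as an engineer would, in place of code of your own. Each camera call takes 0.05 s, during which the arm holds its last target. There are 200 camera calls.

## Working session

There is one attempt and no reset: what is moved stays moved. The work goes in short steps, Python scripts to look and compute and a tool call to move; the robot and the scene stay as the last step left them, time stands still between calls to the robot, and variables do not carry over. Pictures are saved under pics/ and viewed, at most 10 in all, crops included, and the job is handed in when it is done.

Besides the shell and the picture viewer there is one more tool, called as name(argument=value, ...), one argument or row to a line, values as JSON. send_rows: Moves the arm, as the interface text tells. Its arguments: {"type":"object","properties":{"targets":{"type":"array"},"gripper":{"type":"number"},"grip_force":{"type":"number"}},"required":["targets"]}

```bash
ls; mkdir -p pics
cat > h.py <<'E'
import numpy as np, cv2
from cell import bot
from scipy.spatial.transform import Rotation as Ro
def save(n,im,crop=None,s=1):
    if crop: im=im[crop[1]:crop[3],crop[0]:crop[2]]
    im=cv2.resize(im,None,fx=s,fy=s,interpolation=cv2.INTER_CUBIC)
    cv2.imwrite('pics/'+n+'.png',im[:,:,::-1])
def cam(name,st=None):
    m=bot.camera_model(name);K=np.array(m['camera_matrix'])
    if 'R' in m: return K,m['k1'],np.array(m['R']),np.array(m['t'])
    st=st or bot.state()
    T=np.array(m['tool_from_camera']);W=np.eye(4);W[:3,:3]=Ro.from_euler('xyz',st['tcp_rot']).as_matrix();W[:3,3]=st['tcp_pos']
    C=np.linalg.inv(W@T);return K,m['k1'],C[:3,:3],C[:3,3]
def ray(c,px):
    K,k,R,t=c
    d=np.array([(px[0]-K[0,2])/K[0,0],(px[1]-K[1,2])/K[1,1]]);u=d.copy()
    for _ in range(30): u=d/(1+k*(u@u))
    v=R.T@np.array([u[0],u[1],1]);return -R.T@t,v/np.linalg.norm(v)
def onz(c,px,z):
    o,v=ray(c,px);return o+v*(z-o[2])/v[2]
def proj(c,X):
    K,k,R,t=c;p=R@np.array(X,float)+t;u=p[:2]/p[2];u=u*(1+k*(u@u));return K[:2,:2]@u+K[:2,2]
def tri(cs,pxs):
    A=np.zeros((3,3));b=np.zeros(3)
    for c,p in zip(cs,pxs):
        o,v=ray(c,p);M=np.eye(3)-np.outer(v,v);A+=M;b+=M@o
    X=np.linalg.solve(A,b);return X,[np.round(proj(c,X)-p,1) for c,p in zip(cs,pxs)]
E
python3 - <<'E'
from h import *
a=bot.capture('scene');b=bot.capture('side')
save('scene',a,s=1.25);save('side',b,s=1.25)
for n in ['cup','cup_rim','cup_grip','dispenser','lip','paddle_face','red','red_mid','coaster','blue0_mid']:
  for c in ['scene','side']:
    try: r=bot.tip_of(c,n)
    except Exception as e: r=[];print(e)
    print(n,c,[(np.round(x['centre']).tolist(),round(x['p'],2)) for x in r][:4])
for c in ['scene','side']:
    C=cam(c);print(c,(-C[2].T@C[3]).round(),C[2][2].round(2))
print(bot.state())
E
```

```text
pics
cup scene [([344.0, 227.0], 0.76), ([362.0, 190.0], 0.67)]
cup side [([250.0, 221.0], 0.68), ([302.0, 216.0], 0.62)]
cup_rim scene [([349.0, 207.0], 0.93), ([363.0, 171.0], 0.63)]
cup_rim side [([249.0, 198.0], 0.97), ([299.0, 199.0], 0.94), ([228.0, 177.0], 0.47)]
cup_grip scene [([338.0, 234.0], 0.82), ([350.0, 171.0], 0.63)]
cup_grip side [([319.0, 209.0], 0.95), ([232.0, 224.0], 0.75), ([429.0, 331.0], 0.5)]
dispenser scene [([350.0, 171.0], 0.38)]
dispenser side [([344.0, 237.0], 0.93), ([344.0, 191.0], 0.28)]
lip scene [([296.0, 208.0], 0.93), ([434.0, 183.0], 0.64)]
lip side [([332.0, 208.0], 0.63)]
paddle_face scene [([298.0, 224.0], 0.53)]
paddle_face side [([332.0, 216.0], 0.75), ([252.0, 196.0], 0.65)]
red scene [([267.0, 218.0], 0.48)]
red side [([313.0, 271.0], 0.38)]
red_mid scene [([361.0, 176.0], 0.71), ([268.0, 215.0], 0.62)]
red_mid side [([315.0, 272.0], 0.53), ([333.0, 217.0], 0.46), ([313.0, 271.0], 0.42)]
coaster scene [([213.0, 247.0], 0.76), ([222.0, 302.0], 0.26)]
coaster side [([370.0, 302.0], 0.89)]
blue0_mid scene [([362.0, 173.0], 0.43)]
blue0_mid si
[... 187 characters left out ...]
ts': array([-0.09920352,  0.33319295,  0.03989738,  1.46541378, -0.01339603,
        1.34330047, -0.05845768]), 'joint_velocities': array([-0.00129984,  0.00171809,  0.00036479, -0.00075998, -0.00142312,
       -0.00123301, -0.00104405]), 'effort': array([-6.50387719e-04, -6.56108522e+01,  1.33298647e+00, -4.04057658e+01,
       -5.97193418e-02,  3.48225574e-02,  3.91851142e-05]), 'tcp_pos': array([ 6.49965976e+02, -1.04646999e-02,  2.36543662e+02]), 'tcp_rot': array([-3.14154359e+00, -2.00922065e-06,  1.57081475e+00]), 'ft_force': array([-0.36112777, -0.44039966,  0.10966939]), 'torque': array([ 0.01766822, -0.02541086, -0.02065346]), 'finger_force': 0.0, 'gripper_width': 87.07883468229338}
```

View pics/scene.png

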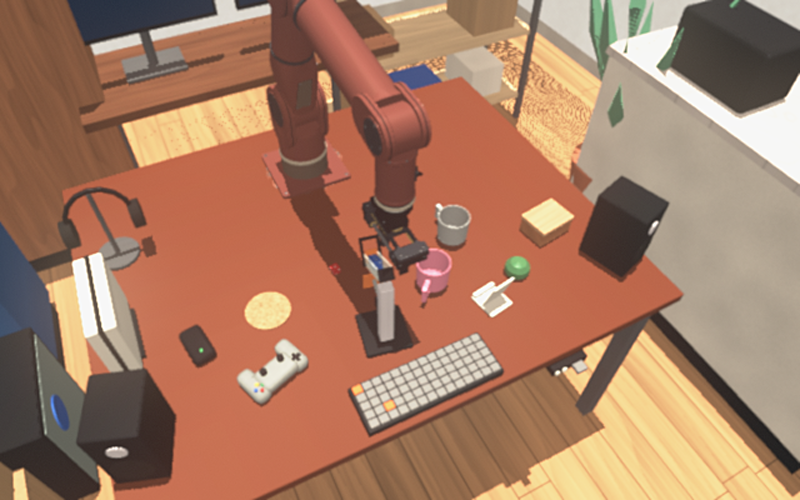

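View pics/side.png

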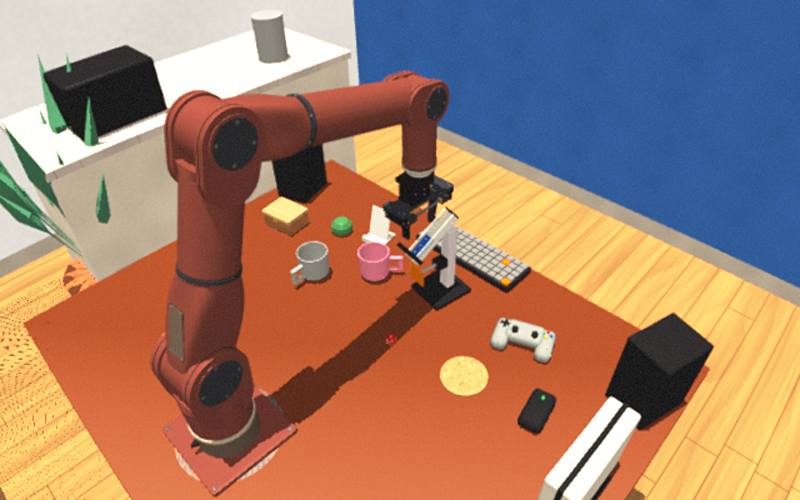

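The steel cup is at scene (362,180) and side (250,209), with its handle towards the robot. The pink look-alike is at scene (347,217) and side (300,210), so it is not the one. The dispenser's lip faces the robot. Next I'll triangulate and check the reds in a crop.

Run:
```python
from h import *
a=bot.capture('scene');b=bot.capture('side')
A=cv2.resize(a[130:270,200:420],None,fx=3.6,fy=3.6,interpolation=cv2.INTER_CUBIC)[:300*2]
save('crop_scene',a,(240,150,440,290),4)
save('crop_side',b,(200,150,400,300),4)
cs=[cam('scene'),cam('side')]
def t(n,p,q): X,r=tri(cs,[p,q]);print(n,X.round(1),[x.tolist() for x in r])
t('rim',[363,171],[249,198]); t('cup',[362,190],[250,221]); t('grip',[350,171],[232,224])
t('lip',[296,208],[332,208]);t('paddle',[298,224],[332,216]);t('coaster',[213,247],[370,302]);t('red',[268,215],[313,271])
for n,z in [('cup',0),('coaster',0),('red',0),('dispenser',0),('controller',0),('wooden_box',0),('phone_stand',0),('paperweight',0),('mouse',0)]:
  for i,c in enumerate(['scene','side']):
    for x in bot.tip_of(c,n)[:2]: print(n,c,onz(cs[i],x['centre'],z).round(0)[:2],np.round(x['centre'],1),round(x['p'],2))
```

```text
rim [485.7 272.9  99.7] [[-0.3, 0.5], [-0.4, -0.4]]
cup [477.8 283.1 -14.6] [[-0.7, 0.9], [-0.9, -0.8]]
grip [399.3 277.   23.2] [[0.2, -0.2], [0.2, 0.2]]
lip [593.5 -37.1 171.2] [[-1.0, 1.1], [-1.1, -0.9]]
paddle [607.9 -32.3 115.8] [[0.8, -0.8], [0.8, 0.6]]
coaster [ 4.917e+02 -2.959e+02  3.000e-01] [[-0.7, 0.6], [-0.8, -0.5]]
red [453.6 -82.5  10. ] [[-0.7, 0.8], [-0.9, -0.7]]
cup scene [478. 278.] [360.5 188.7] 0.74
cup scene [590. 149.] [344.4 222.2] 0.62
cup side [468. 261.] [250.3 221.5] 0.93
cup side [604. 123.] [301.9 220.5] 0.56
coaster scene [ 493. -284.] [216.  246.6] 0.8
coaster side [ 497. -291.] [368.9 299.7] 0.74
coaster side [736. 254.] [302.9 189.1] 0.25
red scene [454. -92.] [265.  218.6] 0.44
red side [462. -75.] [312.4 269.6] 0.65
dispenser scene [654. -45.] [301.9 256.5] 0.67
dispenser side [660. -58.] [347.9 236.4] 0.66
controller scene [ 692. -334.] [221.3 300.6] 0.81
controller side [ 683. -340.] [416.2 274.2] 0.9
wooden_box scene [569. 547.] [434.3 181.6] 0.61
wooden_box side [578. 543.] [228.8 177.1] 0.83
phone_stand scene [729. 254.] [391.9 240.4] 0.66
phone_stand side [727. 254.] [301.1 190.1] 0.6
paperweight scene [674. 366.] [410.2 217.6] 0.55
paperweight scene [741. 256.] [394.4 242.8] 0.22
paperweight side [678. 372.] [272.9 183.3] 0.63
mouse scene [ 530. -487.] [158.5 278.1] 0.96
mouse scene [ 488. -291.] [213.4 246.3] 0.26
mouse side [ 529. -496.] [429.6 331.7] 0.93
```

View pics/crop_scene.png

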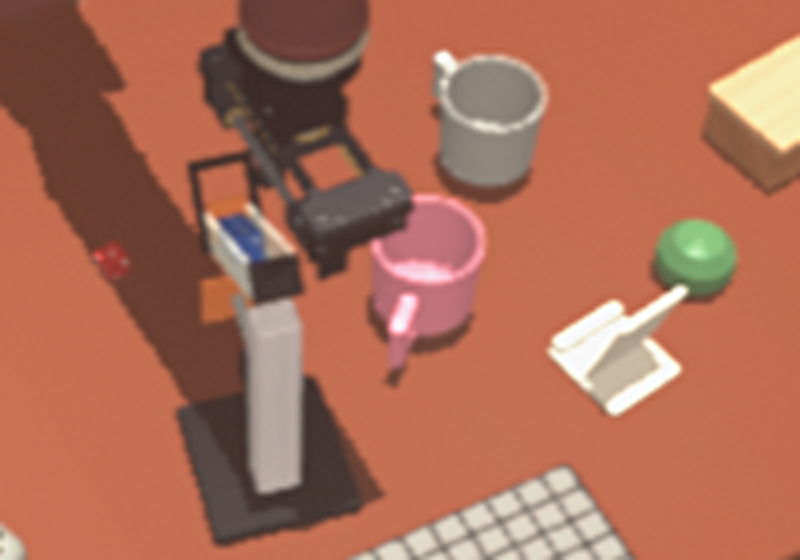

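View pics/crop_side.png

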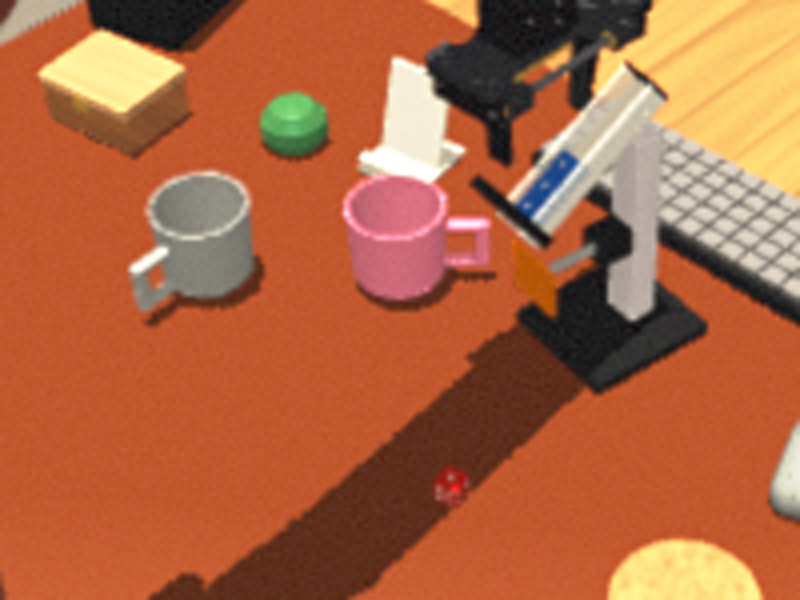

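The crops confirm the steel (grey) cup at scene (362,180), the single red die at scene (268,215), and the dispenser facing the robot. Next comes the dispenser yaw from its base edges, plus a wrist view.

Run:
```python
from h import *
cs=[cam('scene'),cam('side')]
for z in (0,12):
  print(z,'scene',[onz(cs[0],p,z)[:2].round().tolist() for p in [(285,252.5),(318.75,243.75),(333.75,273.75),(293.75,286)]])
  print(z,'side',[onz(cs[1],p,z)[:2].round().tolist() for p in [(330,228.7),(350,247.5),(376.2,231.2)]])
# handle bar top-ends / chute
print('rim90',onz(cs[0],[363,171],90).round(),onz(cs[1],[249,198],90).round())
print('grip45',onz(cs[0],[350,171],45).round(),onz(cs[1],[232,224],45).round())
st=bot.state();w=bot.capture('wrist');save('wrist0',w);C=cam('wrist',st)
print('cam',(-C[2].T@C[3]).round(),C[2].round(2).tolist())
for n in ['cup_rim','cup_grip','lip','paddle_face','red_mid','coaster','dispenser','blue0_mid']:
  for x in bot.tip_of('wrist',n)[:2]:
    z={'cup_rim':90,'cup_grip':45,'lip':165,'paddle_face':110,'red_mid':11,'blue0_mid':200}.get(n,0)
    print(n,np.round(x['centre'],1),round(x['p'],2),onz(C,x['centre'],z).round(1))
```

```text
0 scene [[615.0, -88.0], [632.0, 27.0], [758.0, 17.0], [742.0, -115.0]]
0 side [[645.0, 16.0], [624.0, -100.0], [750.0, -116.0]]
12 scene [[623.0, -91.0], [640.0, 23.0], [764.0, 13.0], [749.0, -118.0]]
12 side [[636.0, 7.0], [615.0, -107.0], [740.0, -123.0]]
rim90 [476. 281.  90.] [492. 280.  90.]
grip45 [418. 264.  45.] [388. 258.  45.]
cam [650.  72. 383.] [[1.0, -0.0, -0.0], [-0.0, -0.96, 0.27], [-0.0, -0.27, -0.96]]
cup_rim [264.2  44.4] 0.65 [607.  138.6  90. ]
cup_grip [324.4 115.2] 0.98 [661.7  79.9  45. ]
lip [241.8 257. ] 0.93 [594.  -28.9 165. ]
paddle_face [264.1 234.6] 0.9 [602.7 -31.  110. ]
red_mid [323.3 214.8] 0.72 [662.5 -41.5  11. ]
dispenser [321.4 213. ] 0.6 [660.3 -42.4   0. ]
blue0_mid [251.3 272. ] 0.59 [608.7 -23.6 200. ]
```

View pics/wrist0.png

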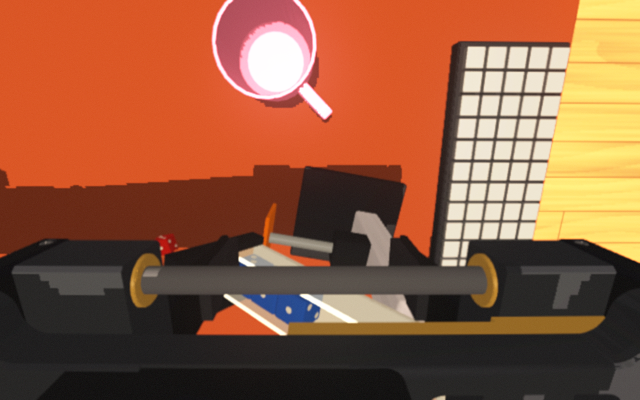

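The wrist view shows the chute with its blue dice at (270,295), the paddle at (268,225), the red die at (167,243) and the pink mug at (265,50). The base edges give the dispenser yaw as about -8°. I'll go over the cup's handle now.

send_rows(
  targets=[
    [[34,0,-20],[0,0,0]],
    [[34,-34,-10],[0,0,0]],
    [[34,-34,-10],[0,0,0]],
    [[34,-34,-10],[0,0,0]],
    [[34,-34,-10],[0,0,0]],
    [[34,-38,0],[0,0,0]],
    [[33,-38,0],[0,0,0]],
    [[33,-38,0],[0,0,8]],
    [[0,0,0],[0,0,8]],
    [[0,0,0],[0,0,8]],
    [[0,0,0],[0,0,8]],
    [[0,0,0],[0,0,8]],
  ],
)

```text
time_s: 3.75
tcp_pos: [403.3, 267.3, 296.7]
tcp_rot: [3.141, -0.0, 0.875]
ft_force: [-0.2, -0.3, 0.4]
gripper_width: 87.1
finger_force: 0.0
```

send_rows(
  targets=[
    [[0,0,0],[0,0,8]],
    [[0,0,0],[0,0,8]],
    [[0,0,0],[0,0,8]],
    [[0,0,0],[0,0,8]],
    [[0,0,0],[0,0,8]],
    [[0,0,0],[0,0,8]],
    [[0,0,0],[0,0,0]],
  ],
)

```text
time_s: 4.45
tcp_pos: [403.4, 267.2, 296.7]
tcp_rot: [-3.141, -0.0, 0.04]
ft_force: [0.2, 0.3, 0.4]
gripper_width: 86.6
finger_force: 0.0
```

Run:
```python
from h import *
st=bot.state();w=bot.capture('wrist');save('wrist1',w);C=cam('wrist',st)
print(st['joints'].round(4),st['tcp_pos'],st['tcp_rot'])
for n in ['cup_rim','cup_grip','cup']:
  for x in bot.tip_of('wrist',n)[:2]:
    z={'cup_rim':90,'cup_grip':45}.get(n,0)
    print(n,np.round(x['centre'],1),round(x['p'],2),onz(C,x['centre'],z).round(1))
```

```text
[-0.4439 -0.0209 -0.228   1.75   -0.0048  1.4117 -2.2016] [403.37142083 267.16345478 296.68708732] [-3.14143776e+00 -1.17928386e-04  4.02890788e-02]
cup_rim [310.7 115. ] 0.71 [484.1 273.4  90. ]
cup_grip [311.4 179.3] 0.61 [403.4 269.9  45. ]
cup [313.6 116.3] 0.86 [484.6 270.2   0. ]
cup [418.8  24.7] 0.66 [605.2 137.5   0. ]
```

View pics/wrist1.png

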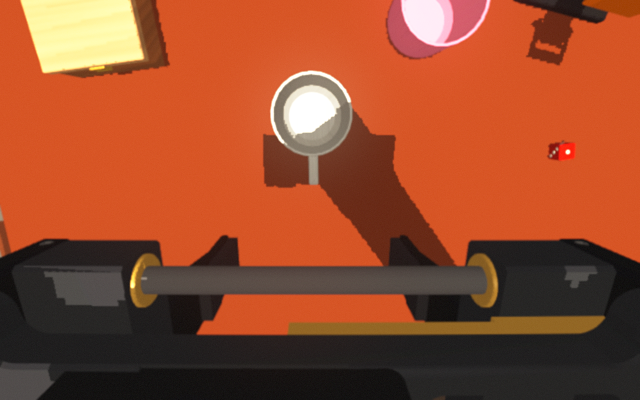

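The steel cup's rim is at wrist (311,113) with its handle running down to (314,185), nearly aligned with the tool (cup at about (484,272), yaw about 2.4°). I'll tilt the tool 32° so its body stays clear of the cup's mouth.

send_rows(
  targets=[
    [[0,-2,20],[0,8,0]],
    [[0,0,20],[0,8,0]],
    [[0,0,20],[0,8,0]],
    [[0,0,20],[0,8,0]],
    [[0,0,0],[0,0,0]],
  ],
)

```text
time_s: 5.15
tcp_pos: [415.4, 268.9, 214.4]
tcp_rot: [3.129, -0.557, 0.062]
ft_force: [-0.1, -0.2, -0.5]
gripper_width: 87.1
finger_force: 0.0
```

```bash
cat >> h.py <<'E'
def to(p,rpy=None,n=1):
    "tool-frame shift (and rotvec deg) from current pose to goal"
    st=bot.state();R=Ro.from_euler('xyz',st['tcp_rot'])
    d=R.inv().apply(np.array(p)-st['tcp_pos']);print('tcp',st['tcp_pos'].round(1),'z',R.as_matrix()[:,2].round(3),'x',R.as_matrix()[:,0].round(3),'shift',d.round(1),'q',st['joints'].round(2),'w',round(st['gripper_width'],1),'f',st['ft_force'].round(1))
    return d
E
python3 - <<'E'
from h import *
st=bot.state();w=bot.capture('wrist');C=cam('wrist',st)
for n in ['cup_rim','cup_grip']:
  for x in bot.tip_of('wrist',n)[:1]:
    z={'cup_rim':90,'cup_grip':45}.get(n,0)
    print(n,np.round(x['centre'],1),round(x['p'],2),onz(C,x['centre'],z).round(1))
to([409,269.4,43])
E
```

```text
cup_rim [439.9 109.5] 0.88 [602.7 138.6  90. ]
cup_grip [464.2  95.9] 0.85 [657.2  85.   45. ]
tcp [420.9 269.5 220.8] z [ 0.529  0.022 -0.849] x [0.848 0.032 0.529] shift [-104.1    0.   144.6] q [-0.36 -0.24 -0.53  2.19  0.4   0.82 -2.65] w 87.2 f [-0.9 -0.5 -0.2]
```

send_rows(
  targets=[
    [[-20,0,29],[0,0,0]],
    [[-20,0,29],[0,0,0]],
    [[-20,0,29],[0,0,0]],
    [[0,0,0],[0,0,0]],
    [[0,0,0],[0,0,0]],
  ],
)

```text
time_s: 5.8
tcp_pos: [420.0, 269.9, 167.8]
tcp_rot: [-3.141, -0.565, 0.038]
ft_force: [1.0, 0.6, 1.1]
gripper_width: 87.1
finger_force: 0.0
```

Run:
```python
from h import *
st=bot.state();w=bot.capture('wrist');C=cam('wrist',st)
for n in ['cup_rim','cup_grip']:
  for x in bot.tip_of('wrist',n)[:2]:
    z={'cup_rim':90,'cup_grip':45}.get(n,0)
    print(n,np.round(x['centre'],1),round(x['p'],2),onz(C,x['centre'],z).round(1))
to([409,269.4,43])
save('wrist2',w)
```

```text
cup_rim [456.2  83.1] 0.94 [602.7 141.3  90. ]
cup_rim [313.2 197.1] 0.72 [483.6 272.4  90. ]
cup_grip [482.5  70. ] 0.89 [659.7  85.3  45. ]
cup_grip [314.9 296.1] 0.61 [404.9 267.9  45. ]
tcp [418.7 271.5 167.5] z [ 0.536  0.024 -0.844] x [0.843 0.037 0.536] shift [-75.    1.7  99.8] q [ 0.1  -0.23 -0.96  2.25  0.36  0.66 -2.65] w 86.9 f [-0.6  0.2  0.6]
```

View pics/wrist2.png

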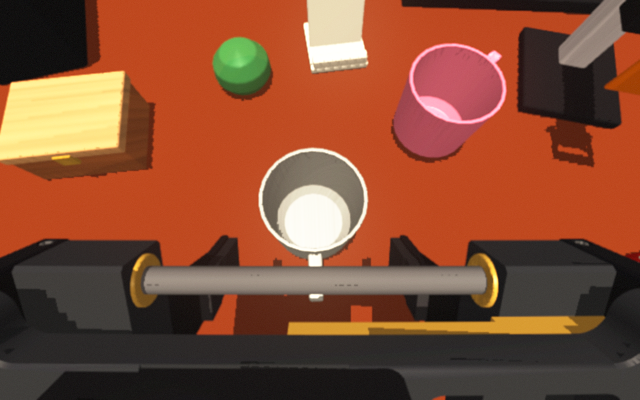

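The wrist view shows the cup centre at (313,200) and the handle at (316,280), centred between the fingers, but joint 7 is pinned at its limit. I'll flip the gripper half a turn, which is the same grasp.

send_rows(
  targets=[
    [[16,0,-26],[0,0,-8.571]],
    [[0,0,0],[0,0,-8.571]],
    [[0,0,0],[0,0,-8.571]],
    [[0,0,0],[0,0,-8.571]],
    [[0,0,0],[0,0,-8.571]],
    [[0,0,0],[0,0,-8.571]],
    [[0,0,0],[0,0,-8.571]],
    [[0,0,0],[0,0,-8.571]],
    [[0,0,0],[0,0,-8.571]],
    [[0,0,0],[0,0,-8.571]],
    [[0,0,0],[0,0,-8.571]],
  ],
)

```text
time_s: 7.05
tcp_pos: [417.6, 271.7, 195.9]
tcp_rot: [2.578, 0.041, 1.679]
ft_force: [-0.2, 1.2, -0.5]
gripper_width: 86.9
finger_force: 0.0
```

send_rows(
  targets=[
    [[0,0,0],[0,0,-8.571]],
    [[0,0,0],[0,0,-8.571]],
    [[0,0,0],[0,0,-8.571]],
    [[0,0,0],[0,0,-8.571]],
    [[0,0,0],[0,0,-8.571]],
    [[0,0,0],[0,0,-8.571]],
    [[0,0,0],[0,0,-8.571]],
    [[0,0,0],[0,0,-8.571]],
    [[0,0,0],[0,0,-8.571]],
    [[0,0,0],[0,0,-8.571]],
    [[0,0,0],[0,0,0]],
  ],
)

```text
time_s: 8.15
tcp_pos: [417.5, 271.6, 195.6]
tcp_rot: [3.14, 0.565, -3.1]
ft_force: [-0.1, -0.8, -0.4]
gripper_width: 86.7
finger_force: 0.0
```

Run:
```python
from h import *
to([408.4,268.7,43])
```

```text
tcp [417.5 271.6 195.6] z [ 0.535  0.023 -0.845] x [-0.844 -0.035 -0.535] shift [ 89.5  -2.7 124. ] q [-0.49 -0.21 -0.44  2.23  0.49  0.79  0.38] w 86.7 f [-0.1 -0.8 -0.4]
```

send_rows(
  targets=[
    [[18,-1,25],[0,0,0]],
    [[18,-1,25],[0,0,0]],
    [[18,-1,25],[0,0,0]],
    [[0,0,0],[0,0,0]],
  ],
)

```text
time_s: 8.55
tcp_pos: [410.6, 266.1, 99.4]
tcp_rot: [3.142, 0.56, -3.106]
ft_force: [0.1, 0.1, 0.3]
gripper_width: 87.3
finger_force: 0.0
```

Run:
```python
from h import *
to([408.4,268.7,43])
```

```text
tcp [410.6 266.1  99.4] z [ 0.531  0.019 -0.847] x [-0.847 -0.03  -0.532] shift [31.8  2.7 46.6] q [-0.45 -0.07 -0.52  2.35  0.74  0.64  0.07] w 87.3 f [0.1 0.1 0.3]
```

send_rows(
  targets=[
    [[16,1.3,23],[0,0,0]],
    [[16,1.3,23],[0,0,0]],
    [[0,0,0],[0,0,0]],
  ],
)

```text
time_s: 8.85
tcp_pos: [409.3, 269.5, 45.4]
tcp_rot: [3.141, 0.563, -3.105]
ft_force: [-0.5, -0.1, 0.8]
gripper_width: 86.7
finger_force: 0.0
```

Run:
```python
from h import *
to([408.4,268.7,43])
```

```text
tcp [409.3 269.5  45.4] z [ 0.533  0.02  -0.846] x [-0.845 -0.031 -0.533] shift [ 2.  -0.8  1.5] q [-0.45  0.06 -0.56  2.39  0.99  0.59 -0.21] w 86.7 f [-0.5 -0.1  0.8]
```

Good. Close the gripper on the bar.

send_rows(
  targets=[
    [[0,0,0],[0,0,0]],
    [[0,0,0],[0,0,0]],
    [[0,0,0],[0,0,0]],
    [[0,0,0],[0,0,0]],
    [[0,0,0],[0,0,0]],
    [[0,0,0],[0,0,0]],
    [[0,0,0],[0,0,0]],
    [[0,0,0],[0,0,0]],
  ],
  gripper=0,
  grip_force=50,
)

```text
time_s: 9.65
tcp_pos: [409.9, 269.9, 46.8]
tcp_rot: [3.14, 0.565, -3.104]
ft_force: [0.4, -0.2, -0.3]
gripper_width: 31.0
finger_force: 0.0
```

send_rows(
  targets=[
    [[0,0,0],[0,0,0]],
    [[0,0,0],[0,0,0]],
    [[0,0,0],[0,0,0]],
    [[0,0,0],[0,0,0]],
    [[0,0,0],[0,0,0]],
  ],
)

```text
time_s: 10.15
tcp_pos: [409.9, 270.0, 46.8]
tcp_rot: [3.14, 0.565, -3.104]
ft_force: [0.1, 0.2, -0.7]
gripper_width: 11.4
finger_force: 50.0
```

Gripped at 11.4 mm. Lift and check the cup.

send_rows(
  targets=[
    [[-10,0,-16],[0,0,0]],
    [[-19.5,0,-31],[0,0,0]],
    [[-19.5,0,-31],[0,0,0]],
    [[-10,0,-15],[2.7,0,4.25]],
    [[0,0,0],[2.7,0,4.25]],
    [[0,0,0],[0,0,0]],
  ],
)

```text
time_s: 10.75
tcp_pos: [409.9, 271.0, 157.4]
tcp_rot: [3.139, 0.565, 3.002]
ft_force: [-0.1, 0.3, -2.1]
gripper_width: 11.2
finger_force: 50.0
```

Run:
```python
from h import *
a=bot.capture('scene');b=bot.capture('side');cs=[cam('scene'),cam('side')]
P=[[(np.round(x['centre'],1).tolist(),round(x['p'],2)) for x in bot.tip_of(c,'cup_rim')[:3]] for c in ['scene','side']];print(P)
for p in P[0]:
  for q in P[1]:
    X,r=tri(cs,[p[0],q[0]]);print(X.round(1),np.abs(r).max())
print(to([479.6,52.3,160]))
```

```text
[[([347.5, 206.8], 0.9), ([361.7, 150.9], 0.88)], [([245.9, 174.8], 0.86), ([297.8, 203.4], 0.64)]]
[543.7 235.  116.2] 24.3
[599.3 142.9  84.5] 2.1
[485.5 261.4 206.6] 1.0
[542.5 153.5 198.8] 21.7
tcp [409.6 269.  155.9] z [ 0.529 -0.073 -0.845] x [-0.838  0.115 -0.534] shift [ -85.6 -205.2   49.3] q [-0.41 -0.11 -0.6   2.24  0.62  0.85  0.04] w 11.1 f [-0.5 -0.5 -1.5]
[ -85.63484623 -205.16996874   49.34749685]
```

send_rows(
  targets=[
    [[-8,-15,4],[0,0,0]],
    [[-14,-33,8],[0,0,0]],
    [[-14,-35,8],[0,0,0]],
    [[-14,-35,8],[0,0,0]],
    [[-14,-35,8],[0,0,0]],
    [[-14,-32,8],[0,0,0]],
    [[-8,-20,5],[0,0,0]],
    [[0,0,0],[0,0,0]],
    [[0,0,0],[0,0,0]],
  ],
)

```text
time_s: 11.85
tcp_pos: [479.3, 52.7, 160.8]
tcp_rot: [3.14, 0.564, 3.003]
ft_force: [-0.5, -0.1, -2.7]
gripper_width: 11.4
finger_force: 50.0
```

Run:
```python
from h import *
to([479.6,52.3,105])
a=bot.capture('scene');b=bot.capture('side')
save('two',np.hstack([a[140:300,240:400],b[120:280,220:380]]),s=2.5)
cs=[cam('scene'),cam('side')]
for n in ['cup_rim','lip','paddle_face','cup_grip']:
  P=[[(np.round(x['centre'],1).tolist(),round(x['p'],2)) for x in bot.tip_of(c,n)[:2]] for c in ['scene','side']];print(n,P)
  for p in P[0]:
    for q in P[1]:
      X,r=tri(cs,[p[0],q[0]]);print('  ',X.round(1),np.abs(r).max())
```

```text
tcp [479.3  52.7 160.8] z [ 0.53  -0.073 -0.845] x [-0.837  0.117 -0.535] shift [29.5 -0.4 47.3] q [-0.25 -0.28 -0.14  2.38  0.43  0.59  0.73] w 11.4 f [-0.5 -0.1 -2.7]
cup_rim [[([349.6, 206.8], 0.97), ([311.6, 184.2], 0.69)], [([301.9, 192.2], 0.72), ([298.1, 201.1], 0.64)]]
   [624.1 138.5 119.8] 0.8
   [605.5 147.2  88.9] 2.1
   [549.9  45.2 209.4] 1.6
   [531.4  51.1 183.4] 0.4
lip [[([299.7, 209.5], 0.64)], [([331.2, 210.3], 0.59)]]
   [595.2 -28.2 157.4] 1.9
paddle_face [[([301.3, 222.2], 0.52)], [([332.5, 217.6], 0.73), ([372.3, 301.7], 0.21)]]
   [607.4 -26.6 111.7] 1.0
   [ 543.4 -128.2  -37.5] 35.3
cup_grip [[([338.5, 232.6], 0.77), ([305.8, 177.9], 0.72)], [([283.8, 214.3], 0.84), ([319.1, 208.0], 0.63)]]
   [586.8 156.4 -12.5] 9.5
   [656.6  84.5  54. ] 0.5
   [473.9  59.2 156.6] 0.7
   [5.42e+02 1.00e-01 2.08e+02] 8.0
```

View pics/two.png

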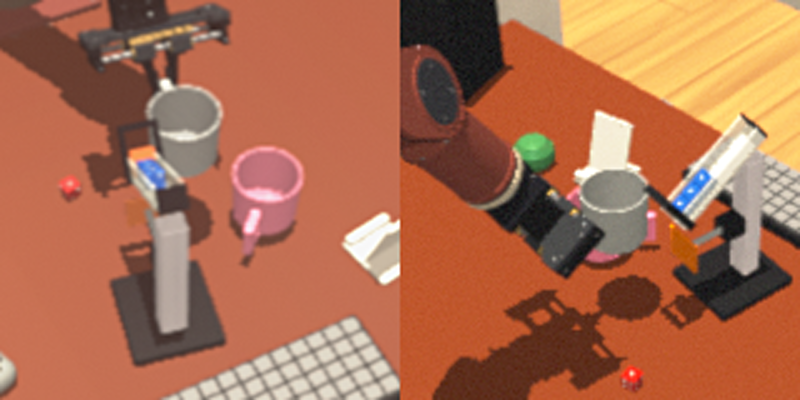

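send_rows(
  targets=[
    [[10.5,0,17],[0,0,0]],
    [[10.5,0,17],[0,0,0]],
    [[10.5,0,17],[0,0,0]],
    [[0,0,0],[0,0,0]],
    [[0,0,0],[0,0,0]],
  ],
)

```text
time_s: 12.85
tcp_pos: [480.4, 52.2, 133.3]
tcp_rot: [-3.141, 0.569, 3.004]
ft_force: [0.1, 0.4, -1.6]
gripper_width: 11.6
finger_force: 50.0
```

Run:
```python
from h import *
xd=np.array([.99,-.139,0]);lip=np.array([594,-31.5,0])
g=lip-40*xd-74.1*xd;g[2]=101
print(g,to(g)); print(to(g+18*xd)-to(g))
```

```text
tcp [480.4  52.2 133.3] z [ 0.534 -0.074 -0.842] x [-0.834  0.115 -0.539] shift [  9.1 -67.1  32.6] q [ 0.15 -0.24 -0.5   2.4   0.33  0.47  0.81] w 11.6 f [ 0.1  0.4 -1.6]
[481.041  -15.6401 101.    ] [  9.09658136 -67.06353876  32.56720373]
tcp [480.4  52.2 133.3] z [ 0.534 -0.074 -0.842] x [-0.834  0.115 -0.539] shift [ -6.1 -67.1  42.3] q [ 0.15 -0.24 -0.5   2.4   0.33  0.47  0.81] w 11.6 f [ 0.1  0.4 -1.6]
tcp [480.4  52.2 133.3] z [ 0.534 -0.074 -0.842] x [-0.834  0.115 -0.539] shift [  9.1 -67.1  32.6] q [ 0.15 -0.24 -0.5   2.4   0.33  0.47  0.81] w 11.6 f [ 0.1  0.4 -1.6]
[-15.1563307   -0.03275889   9.7003593 ]
```

Joint 4's limit blocks this heading. The cup can be pushed with any side, so I'll turn 20° further about the vertical, which keeps the wrist farther out.

send_rows(
  targets=[
    [[-8.7,27.7,5.6],[0,0,0]],
    [[0,0,0],[3.55,0,5.65]],
    [[0,0,0],[3.55,0,5.65]],
    [[0,0,0],[3.55,0,5.65]],
    [[0,0,0],[0,0,0]],
    [[0,0,0],[0,0,0]],
  ],
  grip_force=60,
)

```text
time_s: 13.45
tcp_pos: [494.2, 80.5, 132.8]
tcp_rot: [3.139, 0.568, 2.669]
ft_force: [-0.3, 0.4, -2.2]
gripper_width: 11.5
finger_force: 60.0
```

Run:
```python
from h import *
to([494.6,78.2,101])
```

```text
tcp [494.2  80.5 132.8] z [ 0.479 -0.243 -0.843] x [-0.751  0.384 -0.538] shift [15.9 -2.  27.6] q [ 0.26 -0.08 -0.81  2.26  0.66  0.73  0.08] w 11.5 f [-0.3  0.4 -2.2]
```

send_rows(
  targets=[
    [[8,-1,14],[0,0,0]],
    [[8,-1,14],[0,0,0]],
    [[0,0,0],[0,0,0]],
  ],
)

```text
time_s: 13.75
tcp_pos: [493.3, 75.8, 98.8]
tcp_rot: [-3.141, 0.566, 2.667]
ft_force: [-0.7, 0.0, -1.7]
gripper_width: 11.4
finger_force: 60.0
```

Run:
```python
from h import *
a=np.radians(-27.1);off=74.1*np.array([np.cos(a),np.sin(a),0])
xd=np.array([.99,-.139,0]);lip=np.array([594,-31.5,0])
g=lip-42*xd-off;g[2]=101
print(g,to(g));print('per 10mm push',to(g+10*xd)-to(g))
```

```text
tcp [493.3  75.8  98.8] z [ 0.476 -0.246 -0.844] x [-0.751  0.386 -0.536] shift [-22.2 -63.3  11.6] q [ 0.26 -0.   -0.83  2.3   0.79  0.71 -0.06] w 11.4 f [-0.7  0.  -1.7]
[486.45523118   8.09387763 101.        ] [-22.21256538 -63.34725387  11.59265714]
tcp [493.3  75.8  98.8] z [ 0.476 -0.246 -0.844] x [-0.751  0.386 -0.536] shift [-30.2 -60.1  16.6] q [ 0.26 -0.   -0.83  2.3   0.79  0.71 -0.06] w 11.4 f [-0.7  0.  -1.7]
tcp [493.3  75.8  98.8] z [ 0.476 -0.246 -0.844] x [-0.751  0.386 -0.536] shift [-22.2 -63.3  11.6] q [ 0.26 -0.   -0.83  2.3   0.79  0.71 -0.06] w 11.4 f [-0.7  0.  -1.7]
per 10mm push [-7.96931691  3.29549377  5.0568576 ]
```

send_rows(
  targets=[
    [[-7.4,-21,3.9],[0,0,0]],
    [[-7.4,-21,3.9],[0,0,0]],
    [[-7.4,-21,3.9],[0,0,0]],
    [[0,0,0],[0,0,0]],
    [[0,0,0],[0,0,0]],
  ],
)

```text
time_s: 14.25
tcp_pos: [488.2, 9.1, 103.7]
tcp_rot: [3.139, 0.57, 2.662]
ft_force: [-0.0, 1.5, -1.8]
gripper_width: 11.5
finger_force: 60.0
```

Run:
```python
from h import *
to([486.5,8.1,101])
a=bot.capture('scene');b=bot.capture('side')
save('three',np.hstack([a[150:270,240:360],b[140:260,260:380]]),s=3.3)
cs=[cam('scene'),cam('side')]
for n in ['cup_rim','lip','paddle_face']:
  P=[[(np.round(x['centre'],1).tolist(),round(x['p'],2)) for x in bot.tip_of(c,n)[:2]] for c in ['scene','side']];print(n,P)
  for p in P[0]:
    for q in P[1]:
      X,r=tri(cs,[p[0],q[0]]);print('  ',X.round(1),np.abs(r).max())
```

```text
tcp [488.2   9.1 103.7] z [ 0.48  -0.246 -0.842] x [-0.747  0.388 -0.54 ] shift [ 2.4 -1.7  1.7] q [ 0.35 -0.1  -0.73  2.36  0.69  0.58  0.16] w 11.5 f [-0.   1.5 -1.8]
cup_rim [[([346.0, 208.9], 0.96), ([294.8, 204.9], 0.82)], [([299.5, 199.9], 0.76), ([321.4, 217.0], 0.67)]]
   [608.3 136.   94.2] 0.7
   [622.   90.2  76.2] 11.9
   [546.2  13.1 168.2] 10.8
   [558.5 -24.1 144.8] 0.6
lip [[([299.3, 211.3], 0.71)], [([330.7, 209.2], 0.57)]]
   [598.1 -27.8 156.5] 0.9
paddle_face [[([298.8, 220.5], 0.41)], [([333.8, 215.7], 0.64), ([297.9, 233.3], 0.42)]]
   [606.8 -34.1 124.9] 0.8
   [523.1  25.3  35.6] 6.2
```

View pics/three.png

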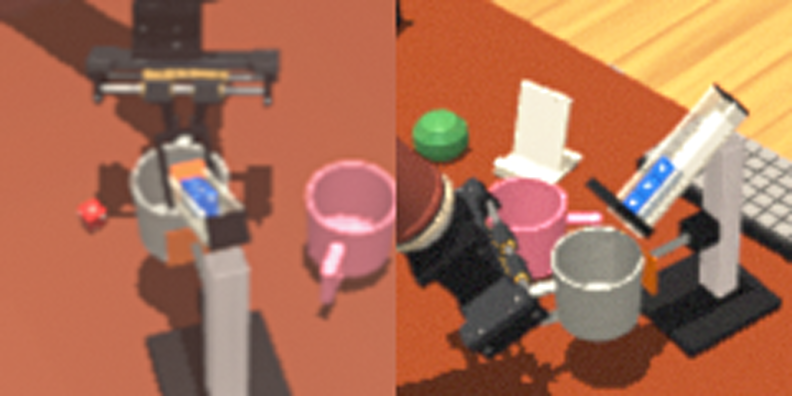

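Picture: the cup is in front of the paddle and below the lip (side crop: cup at (600,285), paddle at (650,275)). Start pushing.

send_rows(
  targets=[
    [[-4,1.6,2.5],[0,0,0]],
    [[-4,1.6,2.5],[0,0,0]],
    [[0,0,0],[0,0,0]],
    [[0,0,0],[0,0,0]],
  ],
)

```text
time_s: 15.05
tcp_pos: [497.5, 8.1, 102.3]
tcp_rot: [3.139, 0.567, 2.662]
ft_force: [-4.0, 2.2, -1.6]
gripper_width: 11.1
finger_force: 60.0
```

send_rows(
  targets=[
    [[-4,1.6,2.5],[0,0,0]],
    [[-4,1.6,2.5],[0,0,0]],
    [[0,0,0],[0,0,0]],
    [[0,0,0],[0,0,0]],
    [[0,0,0],[0,0,0]],
    [[0,0,0],[0,0,0]],
  ],
)

```text
time_s: 15.65
tcp_pos: [506.7, 6.4, 102.1]
tcp_rot: [3.14, 0.567, 2.662]
ft_force: [-5.9, 3.4, -3.5]
gripper_width: 11.3
finger_force: 60.0
```

Run:
```python
from h import *
to([509,6,101])
a=bot.capture('scene');b=bot.capture('side')
save('four',np.hstack([a[150:270,240:360],b[140:260,260:380]]),s=3.3)
```

```text
tcp [506.7   6.4 102.1] z [ 0.477 -0.246 -0.844] x [-0.749  0.389 -0.537] shift [-1.3  0.7  2.2] q [ 0.36 -0.05 -0.73  2.32  0.74  0.59  0.14] w 11.3 f [-5.9  3.4 -3.5]
```

View pics/four.png

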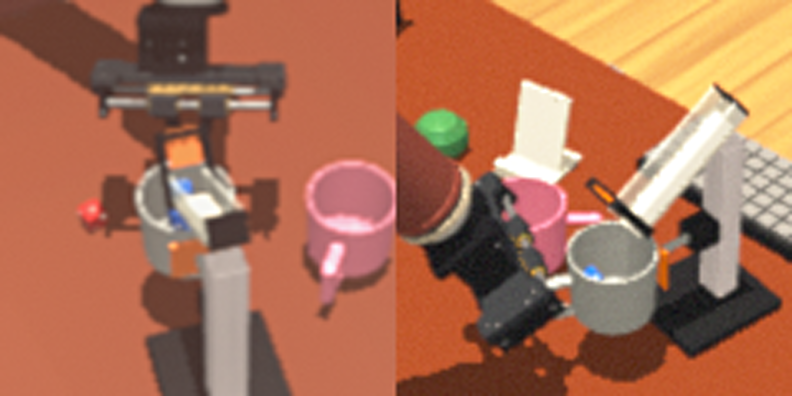

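Picture: the gate is lifted, the chute is empty, and blue shows inside the cup (scene crop (180,200), side crop (593,272)). That uses up my picture views, so from here I check by colour and the networks.

send_rows(
  targets=[
    [[0,0,0],[0,0,0]],
    [[0,0,0],[0,0,0]],
    [[0,0,0],[0,0,0]],
    [[0,0,0],[0,0,0]],
    [[0,0,0],[0,0,0]],
    [[0,0,0],[0,0,0]],
  ],
)

```text
time_s: 16.35
tcp_pos: [506.7, 6.4, 102.1]
tcp_rot: [3.14, 0.567, 2.662]
ft_force: [-6.5, 1.8, -3.6]
gripper_width: 11.2
finger_force: 60.0
```

```bash
cat >> h.py <<'E'
def blobs(im,which):
    b=im.astype(int);r,g,bl=b[...,0],b[...,1],b[...,2]
    m=((bl>r+40)&(bl>g+25)) if which=='blue' else ((r>150)&(g<60)&(bl<60))
    n,l,s,c=cv2.connectedComponentsWithStats(m.astype(np.uint8))
    return [(s[i,4],c[i].round().tolist()) for i in range(1,n) if s[i,4]>3]
E
python3 - <<'E'
from h import *
for n in ['scene','side']:
  im=bot.capture(n);print(n,[x for x in blobs(im,'blue') if 200<x[1][0]<400 and 120<x[1][1]<320])
  for k in ['blue0_mid','cup_rim','lip']:print(k,[(np.round(x['centre']).tolist(),round(x['p'],2)) for x in bot.tip_of(n,k)])
to([509,6,101])
E
```

```text
scene [(np.int32(16), [296.0, 206.0]), (np.int32(15), [293.0, 216.0]), (np.int32(8), [204.0, 312.0])]
blue0_mid [([157.0, 281.0], 0.21)]
cup_rim [([297.0, 207.0], 0.7), ([351.0, 205.0], 0.62), ([269.0, 214.0], 0.19)]
lip [([298.0, 208.0], 0.89)]
side [(np.int32(19), [319.0, 222.0])]
blue0_mid []
cup_rim [([325.0, 212.0], 0.66)]
lip [([331.0, 208.0], 0.81), ([313.0, 270.0], 0.72)]
tcp [506.7   6.4 102.1] z [ 0.477 -0.246 -0.844] x [-0.749  0.389 -0.537] shift [-1.3  0.7  2.2] q [ 0.36 -0.05 -0.73  2.32  0.74  0.59  0.14] w 11.4 f [-6.3  2.4 -4.3]
```

All the blue that shows lies inside the cup and the chute is empty. Withdraw gently.

send_rows(
  targets=[
    [[3,-1.2,-1.9],[0,0,0]],
    [[5,-2,-3.1],[0,0,0]],
    [[5,-2,-3.1],[0,0,0]],
    [[5,-2,-3.1],[0,0,0]],
    [[0,0,0],[0,0,0]],
    [[0,0,0],[0,0,0]],
  ],
)

```text
time_s: 17.35
tcp_pos: [486.1, 9.9, 103.4]
tcp_rot: [3.138, 0.57, 2.662]
ft_force: [0.2, 0.3, -1.1]
gripper_width: 11.4
finger_force: 60.0
```

Run:
```python
from h import *
print(to([483,-60,105]),to([495,-150,120])-to([483,-60,105]))
for n in ['scene','side']:
  im=bot.capture(n);print(n,[x for x in blobs(im,'blue') if 200<x[1][0]<400 and 120<x[1][1]<320])
```

```text
tcp [486.1   9.9 103.4] z [ 0.48  -0.246 -0.842] x [-0.747  0.388 -0.539] shift [-25.7 -63.5  14.4] q [ 0.35 -0.11 -0.74  2.36  0.68  0.58  0.16] w 11.4 f [ 0.2  0.3 -1.1]
tcp [486.1   9.9 103.4] z [ 0.48  -0.246 -0.842] x [-0.747  0.388 -0.539] shift [ -77.7 -137.9   29.6] q [ 0.35 -0.11 -0.74  2.36  0.68  0.58  0.16] w 11.4 f [ 0.2  0.3 -1.1]
tcp [486.1   9.9 103.4] z [ 0.48  -0.246 -0.842] x [-0.747  0.388 -0.539] shift [-25.7 -63.5  14.4] q [ 0.35 -0.11 -0.74  2.36  0.68  0.58  0.16] w 11.4 f [ 0.2  0.3 -1.1]
[-25.70608284 -63.5312237   14.3541198 ] [-52.01722531 -74.36689672  15.25689824]
scene [(np.int32(8), [204.0, 312.0])]
side [(np.int32(19), [314.0, 224.0])]
```

send_rows(
  targets=[
    [[-4,-10.5,2.4],[0,0,0]],
    [[-8.6,-21,4.8],[0,0,0]],
    [[-8.6,-21,4.8],[0,0,0]],
    [[-9,-18,4.8],[0,0,0]],
    [[-13,-18,3.8],[0,0,0]],
    [[-13,-18,3.8],[0,0,0]],
    [[-13,-18,3.8],[0,0,0]],
    [[-6,-9,1.9],[0,0,0]],
    [[0,0,0],[0,0,0]],
  ],
)

```text
time_s: 18.35
tcp_pos: [494.8, -146.9, 117.6]
tcp_rot: [3.139, 0.568, 2.659]
ft_force: [0.6, 0.3, -2.4]
gripper_width: 11.6
finger_force: 60.0
```

Run:
```python
from h import *
R=Ro.from_euler('xyz',bot.state()['tcp_rot']).as_matrix();print('up in tool',R.T@[0,0,1])
to([418,-291,120])
cs=[cam('scene'),cam('side')]
for n in ['scene','side']:
  im=bot.capture(n);print(n,[x for x in blobs(im,'blue') if 200<x[1][0]<400 and 120<x[1][1]<320])
for n in ['cup_rim','coaster','red_mid']:
  P=[[(np.round(x['centre'],1).tolist(),round(x['p'],2)) for x in bot.tip_of(c,n)[:2]] for c in ['scene','side']];print(n,P)
  for p in P[0]:
    for q in P[1]:
      X,r=tri(cs,[p[0],q[0]]);print('  ',X.round(1),np.abs(r).max())
for i,c in enumerate(['scene','side']):
  for x in bot.regions_of(c,'coaster')[:1]: 
    n=cv2.fitEllipse(np.argwhere(x['region'])[:,::-1].astype(np.float32).reshape(-1,1,2)) if 0 else cv2.moments(x['region'].astype(np.uint8))
    ctr=(n['m10']/n['m00'],n['m01']/n['m00']);print(c,n['m00'],ctr,onz(cs[i],ctr,5).round(1))
```

```text
up in tool [-0.53809545  0.00249602 -0.84288021]
tcp [ 494.8 -146.9  117.6] z [ 0.478 -0.247 -0.843] x [-0.747  0.391 -0.538] shift [  -0.3 -163.3   -3.2] q [ 0.53 -0.13 -0.45  2.36  0.42  0.4   0.81] w 11.6 f [ 0.6  0.3 -2.4]
scene [(np.int32(94), [248.0, 222.0]), (np.int32(8), [204.0, 312.0])]
side [(np.int32(18), [352.0, 244.0])]
cup_rim [[([349.9, 206.6], 0.78), ([246.0, 217.9], 0.57)], [([358.1, 232.3], 0.95), ([295.8, 201.3], 0.56)]]
   [659.9  14.7  98.3] 30.3
   [601.2 152.7  85.4] 1.5
   [ 562.2 -182.8  175.3] 0.6
   [510.4 -93.1 206.1] 29.9
coaster [[([214.6, 248.1], 0.84)], [([371.6, 301.7], 0.91)]]
   [ 497.4 -294.9   -2.3] 1.5
red_mid [[([267.2, 216.2], 0.53)], [([312.4, 269.0], 0.58)]]
   [456.7 -82.6  12.8] 0.4
scene 919.0 (213.84874863982589, 248.35038084874864) [ 500.4 -292.8    5. ]
side 963.0 (370.89719626168227, 300.8899273104881) [ 494.2 -300.3    5. ]
```

send_rows(
  targets=[
    [[0,0,0],[-3.72,0,-5.83]],
    [[0,0,0],[-3.72,0,-5.83]],
    [[0,0,0],[-3.72,0,-5.83]],
    [[0,0,0],[-3.72,0,-5.83]],
    [[6,-14.7,-4],[0,0,0]],
    [[12,-30,-7.6],[0,0,0]],
    [[12,-30,-7.6],[0,0,0]],
    [[12,-30,-7.6],[0,0,0]],
    [[12,-30,-7.6],[0,0,0]],
    [[7.5,-14,-4.8],[0,0,0]],
    [[0,0,0],[0,0,0]],
    [[0,0,0],[0,0,0]],
  ],
)

```text
time_s: 20.05
tcp_pos: [399.6, -268.4, 115.2]
tcp_rot: [3.137, 0.551, 2.954]
ft_force: [0.1, 0.2, -2.6]
gripper_width: 11.3
finger_force: 60.0
```

```bash
cat > m.py <<'E'
from h import *
cs=[cam('scene'),cam('side')]
st=bot.state();h=st['tcp_rot'][2]-np.pi;h=(h+np.pi)%(2*np.pi)-np.pi
print('axis kin',st['tcp_pos'][:2]+74.1*np.array([np.cos(h),np.sin(h)]),'heading',np.degrees(h))
to([421.9,-295.5,60])
for n in ['scene','side']:
  im=bot.capture(n);print(n,[x for x in blobs(im,'blue') if 190<x[1][0]<400 and 120<x[1][1]<320])
for n in ['cup_rim','cup','coaster']:
  P=[[(np.round(x['centre'],1).tolist(),round(x['p'],2)) for x in bot.tip_of(c,n)[:2]] for c in ['scene','side']]
  for p in P[0]:
    for q in P[1]:
      X,r=tri(cs,[p[0],q[0]])
      if np.abs(r).max()<4: print(n,p,q,X.round(1),np.abs(r).max())
E
python3 m.py
```

```text
axis kin [ 472.40284266 -282.26374647] heading -10.77028892673235
tcp [ 399.6 -268.4  115.2] z [ 0.515 -0.093 -0.852] x [-0.837  0.159 -0.524] shift [  5.9 -22.7  61. ] q [ 0.81 -0.17 -0.12  2.39 -0.62  0.5   2.56] w 11.3 f [ 0.1  0.2 -2.6]
scene [(np.int32(93), [207.0, 214.0]), (np.int32(8), [204.0, 312.0])]
side [(np.int32(21), [358.0, 278.0])]
cup_rim ([204.7, 212.8], 0.94) ([366.1, 268.6], 0.82) [ 476.8 -286.8  161.9] 0.7
cup_rim ([345.3, 208.2], 0.74) ([297.4, 200.4], 0.85) [602.1 138.5  92.4] 0.2
cup ([212.1, 231.4], 0.98) ([361.5, 292.4], 0.66) [ 469.6 -280.2   53.6] 0.1
cup ([345.4, 228.4], 0.97) ([301.7, 215.6], 0.84) [618.4 136.9   5.9] 0.2
coaster ([216.3, 246.0], 0.83) ([370.7, 301.7], 0.78) [ 494.3 -290.3   -0.7] 2.4
```

Joint 7 limits that heading. Turning the other way, to about -58°, mirrors the pick posture.

send_rows(
  targets=[
    [[-21,22.8,13],[0,0,0]],
    [[-21,22.8,13],[0,0,0]],
    [[0,0,0],[4.12,0,6.7]],
    [[0,0,0],[4.12,0,6.7]],
    [[0,0,0],[4.12,0,6.7]],
    [[0,0,0],[4.12,0,6.7]],
    [[0,0,0],[4.12,0,6.7]],
    [[0,0,0],[4.12,0,6.7]],
    [[0,0,0],[0,0,0]],
    [[0,0,0],[0,0,0]],
  ],
)

```text
time_s: 21.45
tcp_pos: [452.3, -231.0, 111.1]
tcp_rot: [-3.138, 0.524, 2.483]
ft_force: [-0.1, -0.8, -2.3]
gripper_width: 11.1
finger_force: 60.0
```

```bash
cat >> m.py <<'E'
R=Ro.from_euler('xyz',st['tcp_rot']);G=Ro.from_euler('xyz',[3.14,0.565,st['tcp_rot'][2]])
print('upright fix rotvec deg',np.degrees((R.inv()*G).as_rotvec()).round(2))
t=np.array([496-74.1*np.cos(h),-295.5-74.1*np.sin(h),60]);print(t);print(to(t))
E
python3 m.py
```

```text
axis kin [ 510.92836128 -276.3656133 ] heading -37.70933744146755
tcp [ 452.3 -231.   111.1] z [ 0.394 -0.309 -0.866] x [-0.685  0.53  -0.5  ] shift [ 12.3 -69.4  52.2] q [ 1.08 -0.13 -0.78  2.34  0.24  0.42  1.  ] w 11.1 f [-0.1 -0.8 -2.3]
scene [(np.int32(49), [222.0, 224.0]), (np.int32(7), [204.0, 312.0])]
side [(np.int32(71), [368.0, 271.0])]
cup_rim ([213.0, 222.9], 0.83) ([375.4, 261.3], 0.9) [ 521.9 -280.   154.4] 0.7
cup_rim ([347.3, 205.8], 0.61) ([298.1, 202.4], 0.46) [599.5 141.4  90.2] 2.2
cup ([343.8, 227.2], 0.95) ([303.7, 219.5], 0.51) [612.7 128.6   1.5] 1.5
cup ([217.9, 238.8], 0.62) ([368.8, 283.0], 0.83) [ 509.9 -274.2   57.5] 0.2
coaster ([213.5, 246.3], 0.77) ([368.3, 301.5], 0.65) [ 489.4 -292.3    0.7] 0.4
upright fix rotvec deg [-0.29 -2.35  0.  ]
[ 437.37772179 -250.1762921    60.        ]
tcp [ 452.3 -231.1  111.2] z [ 0.393 -0.31  -0.866] x [-0.683  0.532 -0.501] shift [ 25.7 -24.2  44.4] q [ 1.08 -0.13 -0.78  2.34  0.24  0.42  0.99] w 11.1 f [-0.4  0.2 -2. ]
[ 25.71320528 -24.15625772  44.37068118]
```

send_rows(
  targets=[
    [[0,0,0],[2.5,-0.6,4.4]],
    [[0,0,0],[2.5,-0.6,4.4]],
    [[0,0,0],[2.5,-0.6,4.4]],
    [[0,0,0],[2.5,-0.6,4.4]],
    [[0,0,0],[0,0,0]],
    [[0,0,0],[0,0,0]],
  ],
)

```text
time_s: 22.45
tcp_pos: [452.4, -230.8, 110.8]
tcp_rot: [3.133, 0.563, 2.128]
ft_force: [0.6, 1.0, -1.9]
gripper_width: 11.2
finger_force: 60.0
```

```bash
python3 m.py
```

```text
axis kin [ 491.55696811 -293.64737018] heading -58.08092469383881
tcp [ 452.4 -230.8  110.8] z [ 0.29  -0.449 -0.845] x [-0.447  0.718 -0.534] shift [ -5.7 -60.6  63.2] q [ 1.23 -0.06 -1.1   2.29  0.69  0.61  0.16] w 11.2 f [ 0.6  1.  -1.9]
scene [(np.int32(23), [215.0, 222.0]), (np.int32(8), [204.0, 312.0])]
side [(np.int32(84), [366.0, 276.0]), (np.int32(20), [376.0, 280.0])]
cup_rim ([202.0, 221.1], 0.87) ([370.7, 267.5], 0.59) [ 494.7 -297.1  154.2] 2.7
cup ([211.4, 235.6], 0.62) ([368.1, 288.2], 0.78) [ 490.7 -288.2   61.1] 0.1
coaster ([214.4, 246.3], 0.93) ([368.8, 303.4], 0.62) [ 488.  -292.3   -4.9] 1.3
upright fix rotvec deg [ 0.4 -0.1 -0. ]
[ 456.82177754 -232.60423794   60.        ]
tcp [ 452.2 -231.2  111.2] z [ 0.289 -0.451 -0.845] x [-0.444  0.719 -0.535] shift [24.4  2.8 45.2] q [ 1.23 -0.06 -1.1   2.29  0.69  0.61  0.16] w 11.1 f [-1.   0.1 -2.7]
[24.37469769  2.75389389 45.24493703]
```

send_rows(
  targets=[
    [[8.7,0.6,14.7],[0.4,0,0]],
    [[8.7,0.6,14.7],[0,0,0]],
    [[8.7,0.6,14.7],[0,0,0]],
    [[0,0,0],[0,0,0]],
    [[0,0,0],[0,0,0]],
  ],
)

```text
time_s: 23.35
tcp_pos: [454.9, -230.8, 59.8]
tcp_rot: [3.139, 0.563, 2.124]
ft_force: [-0.1, -0.3, -2.0]
gripper_width: 11.3
finger_force: 60.0
```

```bash
python3 m.py
```

```text
axis kin [ 493.84088364 -293.81990058] heading -58.279634945313205
tcp [ 454.9 -230.8   59.8] z [ 0.283 -0.453 -0.846] x [-0.445  0.719 -0.534] shift [-32.  -62.1  19.8] q [ 1.18  0.15 -1.12  2.32  1.06  0.68 -0.19] w 11.3 f [-0.1 -0.3 -2. ]
scene [(np.int32(20), [218.0, 233.0]), (np.int32(7), [204.0, 312.0])]
side [(np.int32(116), [368.0, 287.0])]
cup_rim ([206.8, 227.6], 0.91) ([372.0, 278.2], 0.62) [ 494.7 -296.   111.9] 0.1
cup_rim ([345.9, 205.7], 0.56) ([298.8, 203.9], 0.82) [596.9 136.6  88.8] 2.5
cup ([344.9, 224.0], 0.75) ([301.6, 218.7], 0.53) [606.6 134.8   7.1] 1.8
cup ([215.6, 245.1], 0.67) ([367.0, 300.3], 0.73) [ 489.3 -285.7    2. ] 0.8
coaster ([215.2, 246.5], 0.94) ([370.2, 300.5], 0.87) [ 495.3 -291.1    2.1] 1.4
upright fix rotvec deg [ 0.05 -0.1  -0.  ]
[ 457.04014454 -232.46874059   60.        ]
tcp [ 455.  -231.6   60.5] z [ 0.283 -0.455 -0.844] x [-0.443  0.718 -0.536] shift [-1.3  1.3  1.4] q [ 1.18  0.15 -1.12  2.32  1.06  0.68 -0.2 ] w 11.5 f [ 0.2  0.8 -2.4]
[-1.2722777   1.28259363  1.4098859 ]
```

send_rows(
  targets=[
    [[1.6,0,2.5],[0,0,0]],
    [[1.6,0,2.5],[0,0,0]],
    [[0,0,0],[0,0,0]],
    [[0,0,0],[0,0,0]],
  ],
)

```text
time_s: 24.15
tcp_pos: [454.7, -231.1, 53.7]
tcp_rot: [3.139, 0.564, 2.124]
ft_force: [-0.0, 0.5, -1.7]
gripper_width: 11.4
finger_force: 60.0
```

send_rows(
  targets=[
    [[0.8,0,1.3],[0,0,0]],
    [[0,0,0],[0,0,0]],
    [[0,0,0],[0,0,0]],
  ],
)

```text
time_s: 24.45
tcp_pos: [454.9, -231.3, 52.5]
tcp_rot: [3.139, 0.565, 2.124]
ft_force: [-0.0, 0.4, -2.3]
gripper_width: 11.2
finger_force: 60.0
```

send_rows(
  targets=[
    [[0.8,0,1.3],[0,0,0]],
    [[0,0,0],[0,0,0]],
    [[0,0,0],[0,0,0]],
  ],
)

```text
time_s: 24.75
tcp_pos: [455.4, -231.5, 51.5]
tcp_rot: [3.139, 0.566, 2.124]
ft_force: [-1.4, 0.5, 4.6]
gripper_width: 11.3
finger_force: 60.0
```

Contact. Release.

send_rows(
  targets=[
    [[0,0,0],[0,0,0]],
    [[0,0,0],[0,0,0]],
    [[0,0,0],[0,0,0]],
    [[0,0,0],[0,0,0]],
    [[0,0,0],[0,0,0]],
    [[0,0,0],[0,0,0]],
    [[0,0,0],[0,0,0]],
    [[0,0,0],[0,0,0]],
  ],
  gripper=60,
)

```text
time_s: 25.55
tcp_pos: [454.9, -231.3, 51.0]
tcp_rot: [3.139, 0.565, 2.124]
ft_force: [-0.4, -0.4, 0.1]
gripper_width: 58.7
finger_force: 0.0
```

```bash
python3 m.py
```

```text
axis kin [ 493.78653856 -294.37529787] heading -58.328538916144865
tcp [ 454.9 -231.3   51. ] z [ 0.283 -0.454 -0.845] x [-0.443  0.719 -0.535] shift [-36.4 -61.8  12.2] q [ 1.15  0.18 -1.11  2.33  1.11  0.69 -0.25] w 58.7 f [-0.4 -0.4  0.1]
scene [(np.int32(21), [218.0, 235.0]), (np.int32(8), [204.0, 312.0])]
side [(np.int32(112), [368.0, 289.0])]
cup_rim ([345.8, 204.9], 0.73) ([296.3, 200.1], 0.81) [596.5 141.   98.5] 0.9
cup_rim ([209.4, 231.6], 0.67) ([372.6, 279.7], 0.76) [ 501.6 -293.    96.9] 0.1
cup ([211.0, 246.0], 0.88) ([366.8, 302.6], 0.55) [ 483.2 -295.8    0.9] 0.6
cup ([345.2, 224.6], 0.59) ([300.8, 214.7], 0.65) [612.1 137.1  16.7] 0.3
coaster ([213.5, 246.6], 0.77) ([369.9, 299.9], 0.63) [ 494.5 -293.6    5.6] 0.6
upright fix rotvec deg [ 0.04 -0.01 -0.  ]
[ 457.09395813 -232.43550995   60.        ]
tcp [ 454.9 -231.3   51. ] z [ 0.283 -0.454 -0.845] x [-0.444  0.719 -0.535] shift [-6.6  1.3 -6.5] q [ 1.15  0.18 -1.11  2.33  1.11  0.69 -0.25] w 59.9 f [-0.3 -0.1 -0.3]
[-6.6118711   1.29096489 -6.47741163]
```

Cup released, centred on the coaster within a few mm. Retreat straight up and straighten the tool.

send_rows(
  targets=[
    [[-10,0,-15.8],[0,0,0]],
    [[-20,0,-31.6],[0,0,0]],
    [[-20,0,-31.6],[0,0,0]],
    [[-20,0,-31.6],[0,0,0]],
    [[-20,0,-31.6],[0,0,0]],
    [[0,0,0],[0,8.1,0]],
    [[0,0,0],[0,8.1,0]],
    [[0,0,0],[0,8.1,0]],
    [[0,0,0],[0,8.1,0]],
    [[0,0,0],[0,0,0]],
  ],
)

```text
time_s: 26.95
tcp_pos: [453.1, -236.0, 202.8]
tcp_rot: [3.141, -0.013, 2.116]
ft_force: [0.5, -0.3, -1.2]
gripper_width: 60.0
finger_force: 0.0
```

```bash
cat > r.py <<'E'
from h import *
st=bot.state();w=bot.capture('wrist');C=cam('wrist',st)
for n,z in [('red_mid',11),('cup_rim',95),('coaster',5),('blue0_mid',25)]:
  for x in bot.tip_of('wrist',n)[:3]: print(n,np.round(x['centre'],1),round(x['p'],2),onz(C,x['centre'],z).round(1))
for z,k in ((22,'red'),(25,'blue')):
  print(k,[(a,c,onz(C,c,z).round(1)[:2].tolist()) for a,c in blobs(w,k) if a>20])
x=bot.regions_of('wrist','red')
if x:
  m=x[0]['region'].astype(np.uint8);print('region',x[0]['rect'],x[0]['p'])
to([456.7,-82.6,17])
np.save('w.npy',w)
E
python3 r.py
```

```text
red_mid [393.7  69.7] 0.89 [458.  -83.6  11. ]
cup_rim [319.4 289.3] 0.91 [ 497.6 -298.8   95. ]
blue0_mid [325.5 263.1] 0.6 [ 508.  -299.8   25. ]
red [(np.int32(32), [386.0, 77.0], [453.9, -96.3])]
blue [(np.int32(423), [329.0, 254.0], [505.4, -288.0])]
region [391.4, 66.0, 28.5, 28.7] 0.74
tcp [ 453.  -231.9  205.6] z [-0.003 -0.001 -1.   ] x [-0.524  0.852  0.   ] shift [125.2  82.  188.3] q [ 1.19  0.15 -0.87  1.81  0.12  1.24  0.84] w 60.0 f [-0.4  0.   0.5]
```

send_rows(
  targets=[
    [[11.5,27,18.5],[0,0,0]],
    [[11.5,27,18.5],[0,0,0]],
    [[11.5,27,18.5],[0,0,0]],
    [[0,0,0],[0,0,0]],
    [[0,0,0],[0,0,0]],
  ],
)

```text
time_s: 27.75
tcp_pos: [503.8, -160.0, 149.8]
tcp_rot: [-3.139, -0.001, 2.124]
ft_force: [-0.2, 0.1, 1.1]
gripper_width: 60.0
finger_force: 0.0
```

```bash
cat >> r.py <<'E'
if x and 'q' :
  # rectify to plane z=22 round the die, 4 px/mm, and score square orientation/position on redness
  c0=onz(C,x[0]['rect'][:2],15)[:2]
  g=np.arange(-30,30,.25);X,Y=np.meshgrid(c0[0]+g,c0[1]+g,indexing='ij')
  for zz in (22,0):
    uv=np.array([proj(C,(a,b,zz)) for a,b in zip(X.ravel(),Y.ravel())],np.float32).reshape(X.shape+(2,))
    im=cv2.remap(w,uv[...,0],uv[...,1],cv2.INTER_LINEAR).astype(int)
    desk=np.median(im.reshape(-1,3),0); print('desk',desk)
    hsv=cv2.cvtColor(im.astype(np.uint8),cv2.COLOR_RGB2HSV).astype(int)
    d=np.linalg.norm(im-desk,axis=2)
    rel=im[...,1]/np.maximum(im[...,0],1)
    m=((rel<0.22)|((im[...,1]>110)&(im[...,2]>110))).astype(np.uint8)
    m=cv2.morphologyEx(m,cv2.MORPH_CLOSE,np.ones((9,9),np.uint8))
    n,l,s,c=cv2.connectedComponentsWithStats(m);i=1+np.argmax(s[1:,4])
    p=np.argwhere(l==i).astype(np.float32);R_=cv2.minAreaRect(p)
    print('z',zz,'rect centre',c0+np.array(R_[0])*.25-30,'size',np.array(R_[1])*.25,'angle',R_[2],'area mm2',s[i,4]/16)
E
python3 r.py
```

```text
red_mid [316.7 100.5] 0.79 [457.9 -80.9  11. ]
blue0_mid [247.9 316. ] 0.52 [ 508.6 -297.5   25. ]
red []
blue [(np.int32(27), [239.0, 321.0], [503.6, -307.7])]
region [310.0, 99.7, 27.8, 33.7] 0.71
tcp [ 503.8 -162.   150. ] z [-0.002  0.    -1.   ] x [-0.522  0.853  0.002] shift [ 92.1   1.5 133.1] q [ 1.02  0.27 -0.9   1.83  0.23  1.15  0.59] w 59.6 f [-0.5 -0.1  0.6]
desk [250. 122.  55.]
z 22 rect centre [449.97768075 -81.05956828] size [12.9389677  11.90257835] angle 7.305758953094482 area mm2 100.0625
desk [250. 122.  55.]
z 0 rect centre [448.74176843 -79.64854991] size [13.81384468 12.90981293] angle 7.943472385406494 area mm2 116.4375
```

Run:
```python
import numpy as np
w=np.load('w.npy').astype(int)
for c in (0,1,2):
  print('RGB'[c]);
  for r in range(80,122,2): print(r,' '.join('%3d'%v for v in w[r,292:340:2,c]))
```

```text
R
80 250 250 250 250 250 250 250 250 250 251 251 251 250 251 250 250 250 250 250 250 250 250 250 250
82 250 250 250 250 250 251 254 254 249 250 250 250 251 251 250 250 250 250 250 250 250 251 250 251
84 250 250 250 251 250 254 255 255 255 255 251 250 250 250 250 250 250 250 250 251 250 250 250 250
86 250 250 250 250 250 255 255 255 255 255 255 255 253 250 250 250 250 250 251 250 250 250 250 250
88 250 250 250 250 255 255 255 255 255 255 255 255 255 255 255 252 251 250 250 250 251 250 250 251
90 250 250 251 250 253 255 255 255 255 255 255 255 255 255 255 255 255 251 251 251 250 251 251 250
92 250 250 251 250 255 255 255 255 255 255 255 255 255 255 255 255 255 254 250 250 250 250 250 250
94 250 251 250 253 255 255 255 255 255 255 255 255 255 255 255 255 255 252 250 250 250 250 251 250
96 250 250 250 255 255 255 255 255 255 255 255 255 255 255 255 255 255 248 250 251 250 251 250 250
98 250 251 250 255 255 255 255 255 255 255 255 255 255 255 255 255 255 247 250 251 251 250 250 250
100 250 250 255 255 255 255 255 255 255 255 255 255 255 255 255 255 253 250 250 251 250 250 250 251
102 251 
[... 4475 characters left out ...]

108  54  55  52  44  83  58  80  97 105 103 105 107 108  99  56  44  56  54  56  55  56  55  57  57
110  55  54  54  57  96 101  31  44  72  96 101 107 108  80 204  63  56  55  54  55  55  56  54  56
112  56  55  55  54  54  42  35  40  30  44  67  87 100  66  59  53  54  54  57  56  54  56  56  56
114  54  57  55  57  56  53  53  54  51  53 203 129  42  33  46  54  55  54  56  56  54  54  56  55
116  59  56  57  60  53  55  57  52  54  53  44  46  38  36  53  55  56  57  54  56  57  53  53  54
118  55  56  55  55  54  54  55  58  54  59  56  55  55  52  54  57  55  55  56  57  54  56  55  57
120  56  55  56  57  55  55  55  56  56  55  55  56  57  58  56  57  54  56  56  55  57  53  55  57
```

Run:
```python
from h import *
C=cam('wrist');w=np.load('w.npy').astype(int)
m=np.zeros(w.shape[:2],np.uint8);m[80:120,292:340]=(w[80:120,292:340,2]>75)
m=cv2.morphologyEx(m,cv2.MORPH_OPEN,np.ones((3,3),np.uint8))
p=np.argwhere(m)[:,::-1]
P=np.array([onz(C,q,22)[:2] for q in p],np.float32);r=cv2.minAreaRect(P);print(r,len(p))
B=cv2.boxPoints(r);print(B)
st=bot.state();y=Ro.from_euler('xyz',st['tcp_rot']).as_matrix()[:,1];print('tool y ang',np.degrees(np.arctan2(y[1],y[0])),st['joints'].round(2))
to([*r[0],60])
```

```text
((453.833984375, -85.8643798828125), (19.472505569458008, 21.945329666137695), 11.391894340515137) 530
[[442.12225  -77.030975]
 [446.45685  -98.54396 ]
 [465.54572  -94.697784]
 [461.21112  -73.1848  ]]
tool y ang 31.44071282592441 [ 1.02  0.27 -0.9   1.83  0.23  1.15  0.59]
tcp [ 503.8 -162.   150. ] z [-0.002  0.    -1.   ] x [-0.522  0.853  0.002] shift [90.9 -2.7 90.1] q [ 1.02  0.27 -0.9   1.83  0.23  1.15  0.59] w 59.6 f [-0.5 -0.1  0.6]
```

The top face measures about 20 x 22 mm with its sides at 11.4°. Move over the die and turn to line up.

send_rows(
  targets=[
    [[30.6,-0.6,30],[0,0,0]],
    [[30.6,-0.6,30],[0,0,0]],
    [[30.6,-0.6,28],[0,0,0]],
    [[0,0,0],[0,0,6.67]],
    [[0,0,0],[0,0,6.67]],
    [[0,0,0],[0,0,6.67]],
    [[0,0,0],[0,0,0]],
    [[0,0,0],[0,0,0]],
  ],
)

```text
time_s: 28.85
tcp_pos: [454.2, -83.9, 61.9]
tcp_rot: [-3.139, -0.002, 1.775]
ft_force: [0.2, -0.2, 0.2]
gripper_width: 59.9
finger_force: 0.0
```

Run:
```python
from h import *
to([454.5,-84.7,17]);print(bot.state()['tcp_rot'])
```

```text
tcp [454.2 -83.9  61.9] z [-0.003  0.001 -1.   ] x [-0.203  0.979  0.002] shift [-0.9  0.2 44.9] q [ 0.9   0.23 -0.88  2.06  0.22  0.94  0.11] w 59.9 f [ 0.2 -0.2  0.2]
[-3.13908160e+00 -1.64751018e-03  1.77476776e+00]
```

send_rows(
  targets=[
    [[-0.9,0.2,22],[0,0,0]],
    [[0,0,16],[0,0,0]],
    [[0,0,6.5],[0,0,0]],
    [[0,0,0],[0,0,0]],
    [[0,0,0],[0,0,0]],
  ],
)

```text
time_s: 29.35
tcp_pos: [454.7, -84.3, 17.7]
tcp_rot: [-3.139, -0.002, 1.773]
ft_force: [0.7, 0.1, 0.2]
gripper_width: 59.6
finger_force: 0.0
```

send_rows(
  targets=[
    [[0,0,0],[0,0,0]],
    [[0,0,0],[0,0,0]],
    [[0,0,0],[0,0,0]],
    [[0,0,0],[0,0,0]],
    [[0,0,0],[0,0,0]],
    [[0,0,0],[0,0,0]],
    [[0,0,0],[0,0,0]],
    [[0,0,0],[0,0,0]],
  ],
  gripper=0,
  grip_force=15,
)

```text
time_s: 30.15
tcp_pos: [454.4, -84.3, 17.2]
tcp_rot: [-3.139, -0.002, 1.772]
ft_force: [-0.8, 0.7, 1.4]
gripper_width: 22.1
finger_force: 15.0
```

Die gripped at 22.1 mm. Lift it and go past the cup for a wrist view.

send_rows(
  targets=[
    [[0,0,-20],[0,0,0]],
    [[0,0,-45],[0,0,0]],
    [[0,0,-45],[0,0,0]],
    [[0,0,-45],[0,0,0]],
    [[-20,0,-20],[0,0,0]],
    [[-42,-3,0],[0,0,0]],
    [[-42,-3,0],[0,0,0]],
    [[-42,-3,0],[0,0,0]],
    [[-42,-3,0],[0,0,0]],
    [[-42,-3,0],[0,0,0]],
    [[-42,-3,0],[0,0,0]],
    [[-42,-2,0],[0,0,0]],
  ],
)

```text
time_s: 31.35
tcp_pos: [497.8, -398.1, 191.2]
tcp_rot: [-3.138, -0.002, 1.771]
ft_force: [1.3, -0.7, 0.7]
gripper_width: 22.4
finger_force: 15.0
```

send_rows(
  targets=[
    [[0,0,0],[0,0,0]],
    [[0,0,0],[0,0,0]],
  ],
)

```text
time_s: 31.55
tcp_pos: [497.7, -396.8, 190.6]
tcp_rot: [-3.139, -0.004, 1.77]
ft_force: [-0.2, 1.1, 0.5]
gripper_width: 22.1
finger_force: 15.0
```

```bash
sed -i '/^if x and/,$d' r.py
cat >> r.py <<'E'
for n,z in (('cup',95),('coaster',5)):
  for x in bot.regions_of('wrist',n)[:2]: print(n,'region',np.round(x['rect']),round(x['p'],2))
  m=x['region'] if 0 else None
to([494.5,-294.5,130])
E
python3 r.py
```

```text
red_mid [317.9 258. ] 0.67 [ 517.9 -473.7   11. ]
red_mid [344.4  78.6] 0.25 [ 504.7 -277.5   11. ]
cup_rim [338.5  83.9] 0.95 [ 496.  -294.6   95. ]
blue0_mid [344.5 107.2] 0.65 [ 509.8 -305.1   25. ]
red [(np.int32(38), [537.0, 227.0], [745.7, -384.9]), (np.int32(1033), [313.0, 252.0], [509.9, -462.7])]
blue [(np.int32(1125), [343.0, 72.0], [501.2, -274.1]), (np.int32(65), [528.0, 237.0], [737.9, -397.3])]
region [313.4, 248.2, 42.9, 35.9] 0.79
tcp [ 498.3 -395.3  192. ] z [-0.003  0.001 -1.   ] x [-0.201  0.98   0.002] shift [314.4  22.6 175.4] q [ 1.14  0.42 -0.71  1.53  0.28  1.3   0.6 ] w 22.0 f [ 0.1 -0.3  0. ]
cup region [338.  74. 122. 145.] 0.92
coaster region [326. 125. 103.  62.] 0.57
tcp [ 498.1 -395.8  191.9] z [-0.003  0.001 -1.   ] x [-0.2    0.98   0.002] shift [99.8 16.9 62. ] q [ 1.14  0.42 -0.71  1.53  0.28  1.3   0.6 ] w 21.8 f [-0.6  0.  -0.4]
```

Rim at (496,-294.6), so the cup is centred. Bring the die over it and lower the fingertips a little way in.

send_rows(
  targets=[
    [[33,6.1,0],[0,0,0]],
    [[33,6.1,0],[0,0,0]],
    [[33,6.1,0],[0,0,0]],
    [[0,0,35],[0,0,0]],
    [[0,0,27],[0,0,0]],
    [[0,0,0],[0,0,0]],
    [[0,0,0],[0,0,0]],
  ],
)

```text
time_s: 32.65
tcp_pos: [496.1, -295.4, 130.3]
tcp_rot: [-3.139, -0.002, 1.772]
ft_force: [-0.8, 0.0, 0.1]
gripper_width: 22.1
finger_force: 15.0
```

Run:
```python
from h import *
to([496,-294.6,85])
cs=[cam('scene'),cam('side')]
bot.capture('scene');bot.capture('side')
for n in ['cup_rim','red_mid']:
  P=[[(np.round(x['centre'],1).tolist(),round(x['p'],2)) for x in bot.tip_of(c,n)[:2]] for c in ['scene','side']]
  for p in P[0]:
    for q in P[1]:
      X,r=tri(cs,[p[0],q[0]])
      if np.abs(r).max()<4: print(n,p,q,X.round(1),np.abs(r).max())
```

```text
tcp [ 496.1 -295.4  130.3] z [-0.003  0.002 -1.   ] x [-0.2    0.98   0.002] shift [ 0.7  0.2 45.3] q [ 1.08  0.36 -0.75  1.74  0.27  1.15  0.45] w 22.1 f [-0.8  0.   0.1]
cup_rim ([350.1, 206.6], 0.94) ([295.9, 198.3], 0.73) [605.7 152.7  94.1] 0.8
cup_rim ([208.5, 229.2], 0.63) ([372.5, 278.4], 0.86) [ 498.9 -293.7  106.2] 0.2
```

send_rows(
  targets=[
    [[0.7,0,15],[0,0,0]],
    [[0,0,15],[0,0,0]],
    [[0,0,13],[0,0,0]],
    [[0,0,0],[0,0,0]],
    [[0,0,0],[0,0,0]],
  ],
)

```text
time_s: 33.45
tcp_pos: [495.5, -294.4, 86.1]
tcp_rot: [-3.138, -0.003, 1.772]
ft_force: [0.3, 0.0, -0.5]
gripper_width: 21.9
finger_force: 15.0
```

send_rows(
  targets=[
    [[0,0,0],[0,0,0]],
    [[0,0,0],[0,0,0]],
    [[0,0,0],[0,0,0]],
    [[0,0,0],[0,0,0]],
    [[0,0,0],[0,0,0]],
  ],
  gripper=32,
)

```text
time_s: 33.95
tcp_pos: [495.8, -294.8, 86.9]
tcp_rot: [-3.139, -0.002, 1.772]
ft_force: [-0.8, 0.4, 0.2]
gripper_width: 31.9
finger_force: 0.0
```

send_rows(
  targets=[
    [[0,0,-20],[0,0,0]],
    [[0,0,-40],[0,0,0]],
    [[0,0,-40],[0,0,0]],
    [[-33,-3,0],[0,0,0]],
    [[-33,-3,0],[0,0,0]],
    [[-33,-3,0],[0,0,0]],
    [[0,0,0],[0,0,0]],
    [[0,0,0],[0,0,0]],
  ],
)

```text
time_s: 34.75
tcp_pos: [506.8, -394.0, 186.1]
tcp_rot: [-3.139, -0.003, 1.771]
ft_force: [-0.3, 0.8, -0.9]
gripper_width: 31.7
finger_force: 0.0
```

```bash
python3 r.py
python3 - <<'E'
from h import *
w=np.load('w.npy')
print('blobs',[x for x in blobs(w,'blue')+blobs(w,'red') if 260<x[1][0]<420 and x[1][1]<160])
for n in ['scene','side']:
  im=bot.capture(n);print(n,[x for x in blobs(im,'blue') if 190<x[1][0]<400 and 120<x[1][1]<320])
  for k in ['red_mid','cup_rim']:print(k,[(np.round(x['centre']).tolist(),round(x['p'],2)) for x in bot.tip_of(n,k)])
E
```

```text
red_mid [305.5  93.6] 0.96 [ 478.5 -296.8   11. ]
red_mid [496.2 171.9] 0.25 [ 693.  -333.6   11. ]
cup_rim [327.9  86.3] 0.69 [ 497.5 -295.6   95. ]
blue0_mid [336.3 105.4] 0.8 [ 510.3 -302.7   25. ]
red [(np.int32(36), [531.0, 229.0], [745.5, -384.8])]
blue [(np.int32(966), [335.0, 73.0], [502.9, -274.6]), (np.int32(68), [522.0, 240.0], [738.2, -398.1])]
region [304.9, 89.4, 24.6, 27.2] 0.6
tcp [ 507.2 -392.8  186.8] z [-0.003  0.001 -1.   ] x [-0.201  0.98   0.002] shift [313.7  13.3 170.4] q [ 1.12  0.44 -0.71  1.52  0.29  1.3   0.58] w 32.3 f [-0.2 -0.8 -0.2]
cup region [326.  75. 121. 148.] 0.66
coaster region [330. 140.  99.  39.] 0.84
tcp [ 507.1 -393.2  186.8] z [-0.003  0.001 -1.   ] x [-0.2    0.98   0.002] shift [99.2  7.6 56.9] q [ 1.12  0.44 -0.71  1.52  0.29  1.3   0.58] w 31.8 f [ 0.1  0.6 -0.8]
blobs [(np.int32(966), [335.0, 73.0])]
scene [(np.int32(22), [218.0, 235.0]), (np.int32(7), [204.0, 312.0])]
red_mid [([210.0, 238.0], 0.57)]
cup_rim [([348.0, 206.0], 0.92), ([211.0, 232.0], 0.82), ([298.0, 210.0], 0.37)]
side [(np.int32(107), [368.0, 289.0])]
red_mid [([365.0, 288.0], 0.45)]
cup_rim [([370.0, 279.0], 0.95), ([298.0, 201.0], 0.76), ([417.0, 273.0], 0.27)]
```

The red die is inside the cup, and the arm is clear of everything.

```bash
python3 -c "
from cell import bot
print(bot.close_job())"
```

```text
the job is handed in; nothing more can be done
None
```

I handed the job in at about 35 s: the dice went from the chute into the steel cup, the cup stands upright within a few mm of the coaster's middle, and the red die is in it. That all three blue dice are inside rests on an empty chute and no blue found on the desk; I didn't count them one by one.

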